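# Set up a valve handwheel on the bench gauge for its run-out check

### The job

Set up the square-bored handwheel for its run-out check: fit it on the bench gauge's square arbor until its hub sits flat on the shoulder, and let go of it. Then squeeze the carriage's lock trigger and keep it squeezed while you slide the carriage up until the dial gauge's plunger bears on the wheel's rim and is pushed in about half way, never to its stop. Let the trigger go so that the lock drops right into a notch of the rack and the trigger is fully out again, and leave everything else on the bench where it is.

Things in the scene. Friction and masses are not known exactly. Their poses are not given: they have to be found in the camera images.
- bed: bench gauge's grey cast bed, fixed on the bench, 130 x 400 x 20 mm (x, y, z); origin at the centre of its underside, z up. Its +y axis is the slide direction, from the carriage's end to the arbor's end.
- arbor_shoulder (a point): centre of the arbor's round steel shoulder (44 mm across, 45 mm above the bench), on which the hub must sit. From it a 14 x 14 mm square shaft rises 38 mm along +z (top 3 mm chamfered); the point's x and y axes are square to its flats. Its turn and its place along the bed's y axis vary; it stands on the line that the gauge tip travels.
- handwheel: loose dark iron handwheel to fit: 126 mm across, four spokes, SQUARE hub 36 x 36 x 44 mm with a 16 x 16 mm square bore right through; 0.3 to 0.6 kg. Origin at the centre of the hub's underside, z up; x and y square to the flats of hub and bore. Rim: 16 mm round bar, level with the hub's foot; spokes (13 mm high at most) lie at 45 degrees to the axes. Any quarter turn fits.
- round_wheel: bystander, not to be used: like handwheel, but with a ROUND hub (40 mm across, 34 mm high) and a round bore, three spokes. The two wheels may have changed places.
- grip (a point): carriage point 85 mm above the bench, axes as the bed's, between the black fixed grip (behind, -y: upright 32 mm wide in x, faces 20 and 4 mm behind the point, top 102 mm above the bench) and the steel lock trigger (ahead). Pinch both from above, closing along the bed's y axis. The dial gauge begins 42 mm ahead, its top 68 mm above the bench.
- trigger_face (a point): front (+y) face of the lock trigger, an upright steel plate 26 mm wide (x), 7 mm thick, top 98 mm above the bench; the point is 85 mm above the bench and, trigger out, 23 mm ahead of grip. Squeezing draws it 11 mm back towards the fixed grip: 43 mm over both when out, 32 mm when squeezed.
- carriage (a joint): place of the carriage along the bed (m): 0 at the end far from the arbor, growing towards it, at most 0.130. About 4 N of friction. Starts anywhere from 0 to 0.045.
- trigger (a joint): trigger angle (rad): 0 out, 0.24 fully squeezed, 5 to 10 N, sprung outward. Its pawl drops into notches of a rack along the bed, pitch 8 mm, places not known beforehand: under 0.02 it is in a notch (locked, some 2 mm of play); about 0.13 it rides on a tooth (not locked: a nudge of a few mm along the slide lets it drop); above 0.16 it is clear and the carriage slides.
- plunger (a joint): how far the dial gauge's plunger is pushed in (m): 0 free, 0.016 at its stop; 1 to 3 N. The needle turns 300 degrees clockwise over this travel.
- gauge_tip (a point): foremost point of the plunger's round steel tip, 54 mm above the bench, 140 mm ahead of grip along the bed's y axis while the plunger is free; it meets the rim of a seated wheel 63 mm from the arbor's axis.
- bottle: bystander: white bottle with a red cap, 165 mm high, 64 mm across
- jar: bystander: low white jar, 50 mm high
- steel_cup: bystander: steel cup, 90 mm high
- valve_ball: bystander: steel valve ball, 72 mm across, 52 mm high
- vblock: bystander: V-block, 60 x 50 x 47 mm
- caliper: bystander: caliper lying flat, 230 mm long
Things that resemble listed ones, but are neither listed nor needed, are in the scene too. What is shaped like the handwheel but turquoise is not meant.

How it is judged:
On the way, in this order (a step that is already met when the one before it is completed fails the run):
1. the square-bored handwheel is seated on the arbor and let go (horizontal distance between handwheel and arbor_shoulder below 0.003 m and z of handwheel in the frame of arbor_shoulder below 0.003 m and angle between handwheel's own z axis and vertical below 0.05 rad and contact force between the fingers and handwheel below 0.1 N), for 0.2 s.
2. the trigger is squeezed with the carriage so far up that the gauge tip bears on the rim (value of joint trigger above 0.15 rad and value of joint plunger above 0.0015 m), for 0.1 s.
At the end, for the whole second after the job is handed in: The square-bored wheel sits on the arbor (3 mm off its axis or shoulder at most, tilt under 0.05 rad), the gauge tip bears on its rim with the plunger pushed in 2 to 14 mm, the trigger is out (under 0.05 rad, pawl in a notch), and all is at rest (horizontal distance between handwheel and arbor_shoulder below 0.003 m and z of handwheel in the frame of arbor_shoulder below 0.003 m and angle between handwheel's own z axis and vertical below 0.05 rad and linear speed of handwheel below 0.01 m/s and horizontal distance between gauge_tip and handwheel below 0.067 m and value of joint plunger between 0.002 and 0.014 m and value of joint trigger below 0.05 rad and velocity of joint carriage below 0.003 m/s); the robot touches nothing.
It fails at once if the dial gauge's plunger is driven to its stop (15.5 mm or more) (value of joint plunger above 0.0155 m).
It fails at once if a bystander is moved by more than 20 mm (distance of any of round_wheel, bottle, jar, steel_cup, valve_ball, vblock, caliper from where it was at the start of the episode above 0.02 m).
It also fails if it takes over 64 s, if anything falls off the work surface, if the arm or the gripper's body presses on something with over 40 N, if the wrist force passes 120 N, or if a joint passes its speed limit or range.

### The arm

A 7-joint arm with a two-finger parallel gripper is mounted at the origin on the work surface. World frame = base frame: x ahead of the robot, y to its left, z up, the work surface at z = 0. Lengths are in m, angles in rad, forces in N, time in s.
With the tool pointing down it reaches from about 0.4 to 0.85 m from the base axis. Payload 10.4 kg.
Tool frame: the origin (TCP) lies between the finger pads; the fingertips stand tcp_to_tips ahead of it and the grasp point (between the pads) lies 8 mm behind it (tcp_to_tips is the distance from the TCP to the fingertips, in m); z points along the fingers, y is the line along which they close (so a half turn about z gives the same grasp; the last joint's range is limited). The gripper opens to 85 mm and grips with 20 to 120 N. Pads are 22 mm wide; open, the fingers measure 114 mm over their backs; the gripper's body (76 mm by 85 mm) begins 54 mm behind the grasp point. The pads swing forward as they close: fully open they stand 13 mm farther back than shut.
Start: joints at [-1.202, 0.332, -0.065, 1.46, 0.022, 1.35, -0.088], TCP at [0.239, 0.578, 0.242] pointing down, gripper open.
Joint ranges: [-2.6, 2.6], [-0.5, 2.12], [-1.47, 1.34], [0.16, 2.42], [-1.27, 4.41], [0.06, 2.06], [-2.6, 2.6]. Speed limits (rad/s): [2.22, 2.22, 2.79, 2.79, 3.14, 3.14, 3.14].

### API

Orientations are given as a unit quaternion [x, y, z, w].
In Python, from workcell import * gives the robot as it stands.
- The arm moves only by the tool apply_moves, never from a script. Its argument "rows" is a list of rows, each an object of numbers: "x", "y", "z": the shift along the tool's x, y, z in mm; "ax", "ay", "az": the turn, a rotation vector about the tool's x, y, z in degrees; "gripper": the closure, from 0 (fully open) to 1 (shut). A call has 1 to 5 rows; each row shifts and turns the commanded pose from where the row before left it, along the tool's axes as they then stand; what a row does not reach is not made up. A row lasts 1/12 s, in which the tool goes at most 41.7 mm and 7.16 degrees, less where a joint would pass 70% of its speed; a pose out of reach is approached as far as the arm can. A call with a gripper value outside its range is refused whole. The fingers move at their own pace and stop on an object; "newtons" is the grip in N (left out, the last holds). Time passes only in rows, so rows that do not move let the fingers close. It gives the time, the measured TCP pose, the force, the opening and the grip force at its end, in the units of the state.
- get_obs(): the state, without advancing time (a new reading comes with each control period).
- camera(name): name is "side" or "top"; returns a dict with "color" (384x512x3 uint8, red, green, blue), "fov_y" (degrees; the focal length in pixels is half the picture's height over the tangent of half this angle, whatever the lens; pixels are square), "cx", "cy" (the principal point, pixels), "k1" (the pictures are not rectified: a ray, as slopes to the right and down, at radius r is drawn at 1 + k1 r^2 times it, then the intrinsics apply), "rvec" (rotation vector, rad) and "tvec" (3), from world to camera coordinates, as OpenCV has them. Camera axes: x right, y down, z forward; pixel columns grow to the right and rows downward; lengths in m; the calibration is good to about 2 mm. A picture is of the moment at which its call begins. There is no depth.
- hand_in(): hands the job in; it is judged then, once.
The state is a dict: "clock": time; "joint_pos": joint angles; "joint_velocities": joint speeds; "tau": joint torques, N m; "position": TCP position; "ee_rot": TCP orientation; "ft_force": force on the tool from outside, world axes, zero at the start; "torque": the same for the moment, N m; "grip_width": opening from 0.0 (shut) to 1.0 (fully open); "grasp_force": force on a finger pad.
Only numpy, scipy, OpenCV 4.12 (cv2) and the standard library are available. Lean on these libraries where they do the work, as an engineer would, in place of code of your own. Each camera call takes 0.05 s, during which the arm holds its last target. There are 200 camera calls.

## Working session

There is one attempt and no reset: what is moved stays moved. The work goes in short steps, Python scripts to look and compute and a tool call to move; the robot and the scene stay as the last step left them, time stands still between calls to the robot, and variables do not carry over. Pictures are saved under pics/ and viewed, at most 10 in all, crops included, and the job is handed in when it is done.

Besides the shell and the picture viewer there is one more tool, called after ">>>" by a JSON object that holds its "fn" and its "kwargs", one argument or row to a line. apply_moves: Moves the arm, as the interface text tells. Its arguments: {"type":"object","properties":{"rows":{"type":"array","items":{"type":"object","properties":{"x":{"type":"number"},"y":{"type":"number"},"z":{"type":"number"},"ax":{"type":"number"},"ay":{"type":"number"},"az":{"type":"number"},"gripper":{"type":"number"}}}},"newtons":{"type":"number"}},"required":["rows"]}

```bash
ls; mkdir -p pics
cat > h.py <<'E'
from workcell import *
import numpy as np, cv2
from scipy.spatial.transform import Rotation as R
def K(c):
    h,w=c["color"].shape[:2]; f=h/2/np.tan(np.radians(c["fov_y"])/2)
    return np.array([[f,0,c["cx"]],[0,f,c["cy"]],[0,0,1]]),np.array([c["k1"],0,0,0,0.])
def snap(n,fn=None):
    c=camera(n)
    if fn: cv2.imwrite("pics/"+fn,cv2.resize(c["color"][:,:,::-1],None,fx=1.5,fy=1.5,interpolation=cv2.INTER_CUBIC))
    np.save(n+".npy",c,allow_pickle=True); return c
def load(n): return np.load(n+".npy",allow_pickle=True).item()
def ray(c,uv):
    k,d=K(c); p=cv2.undistortPoints(np.array([[uv]],float),k,d)[0,0]
    Rm=cv2.Rodrigues(np.array(c["rvec"],float))[0]
    return -Rm.T@np.array(c["tvec"]),Rm.T@np.array([p[0],p[1],1])
def atz(c,uv,z):
    o,d=ray(c,uv); return o+d*(z-o[2])/d[2]
def proj(c,P):
    k,d=K(c); return cv2.projectPoints(np.array(P,float).reshape(-1,1,3),np.array(c["rvec"],float),np.array(c["tvec"],float),k,d)[0][:,0]
E
python3 - <<'E'
from h import *
for n in("top","side"):
    c=snap(n,n+"0.png"); print(n,c["fov_y"],c["cx"],c["cy"],c["k1"],ray(c,(256,192)))
o=get_obs();print(o, [k for k in dir() if 'tip' in k])
try: print(tcp_to_tips)
except Exception as e: print(e)
E
```

```text
pics
top 46.16444227478662 255.0090800540445 196.9758236756912 -0.06417588165078206 (array([ 0.3837953 , -0.01253326,  1.40239323]), array([ 0.12056142, -0.01567307, -0.99264602]))
side 45.852130047837406 245.90350484822912 191.29810676355882 -0.001874313150077514 (array([-0.15526794, -1.15837237,  0.95643965]), array([ 0.4353768 ,  0.71810283, -0.54338977]))
{'clock': 0.1, 'joint_pos': array([-1.20162113,  0.33277438, -0.06468317,  1.46086217,  0.02156799,
        1.34993025, -0.08853213]), 'joint_velocities': array([ 0.00065958, -0.0022757 , -0.00125754, -0.00159936, -0.00067803,
        0.00179676,  0.00190644]), 'tau': array([ 5.24602801e-04, -6.26742268e+01,  4.85944503e-02, -3.92427278e+01,
        1.63245335e-02,  6.84845319e-03,  1.00785880e-05]), 'position': array([0.23851879, 0.57733505, 0.24161455]), 'ee_rot': array([ 1.94654730e-01,  9.80871616e-01, -6.31088904e-04, -1.07621783e-04]), 'ft_force': array([-0.33281121,  0.33947114, -0.09441182]), 'torque': array([-0.07581594,  0.05585646, -0.00988162]), 'grasp_force': 0.0, 'grip_width': 1.000794555589999} ['tcp_to_tips']
0.011
```

View pics/top0.png

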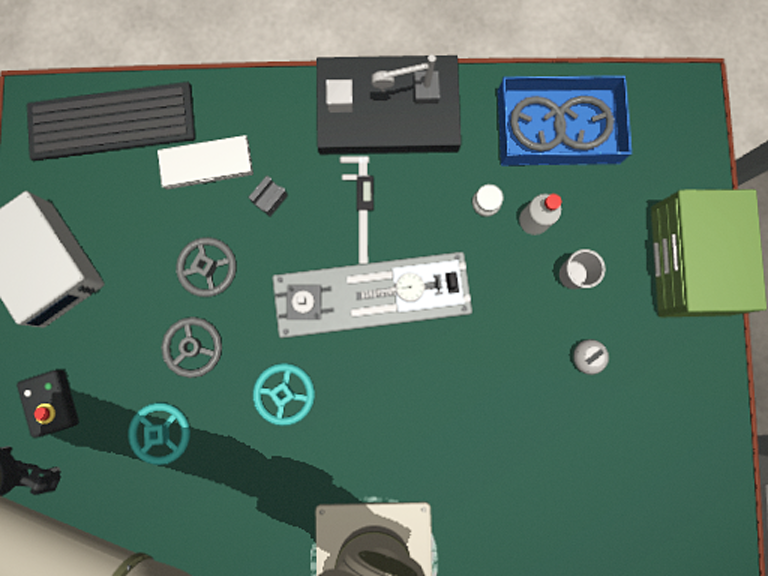

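View pics/side0.png

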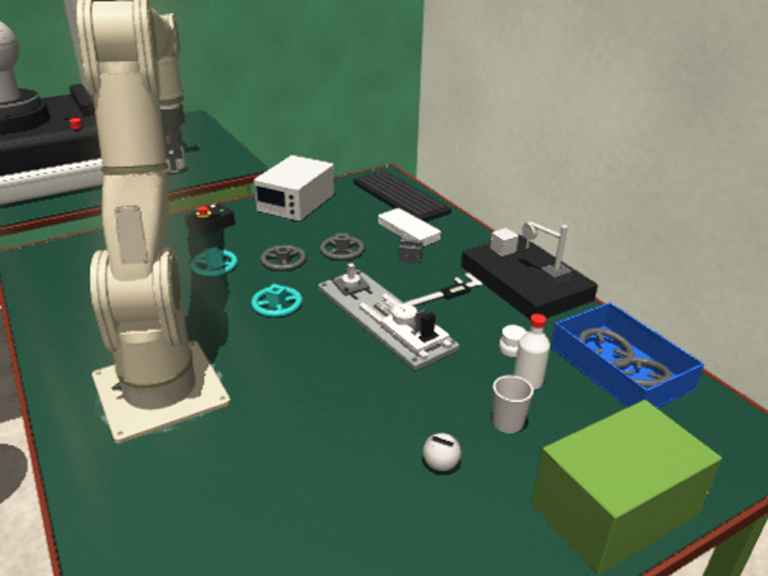

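Top picture (1.5x pixels). These could be taken for the handwheel:
- dark wheel at (205,266), which looks square-hubbed with four spokes
- dark wheel at (191,347), round hub with three spokes
- turquoise wheels at (283,394) and (158,434)
- two wheels in the blue bin at (538,123) and (584,123)

I choose (205,266). The bed runs from its carriage end at about (468,282) to its arbor end at about (277,305), with the arbor at (304,300). I'll check the choice in one close crop.

Run:
```python
from h import *
c=load("top"); im=c["color"][:,:,::-1]
a=cv2.resize(im[150:210,110:185],None,fx=8,fy=8,interpolation=cv2.INTER_CUBIC)[:,:600]  # wheel 600x480
a=cv2.resize(im[155:203,112:162],(400,384),interpolation=cv2.INTER_CUBIC) # 8x
b=cv2.resize(im[180:220,185:225],(384,384),interpolation=cv2.INTER_CUBIC) # 9.6x
d=cv2.resize(im[165:205,225:318],None,fx=5,fy=5,interpolation=cv2.INTER_CUBIC)
o=np.zeros((590,790,3),np.uint8); o[:384,:400]=a; o[:384,404:788]=b; o[388:588,:465]=d
cv2.imwrite("pics/crop1.png",o)
```

```text
(no output)
```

View pics/crop1.png

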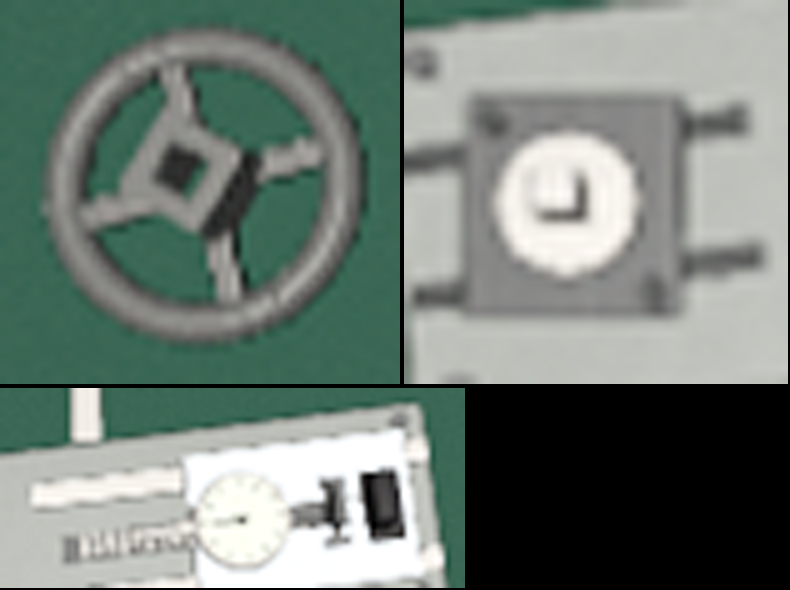

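The crop confirms a square hub with a square bore and four spokes at (205,266) in top0. The rim centre is at about crop (205,185). The shoulder centre is at crop (567,203), and its shaft is nearly square to the image.

Next I'll fit the bed and arbor, the wheel and the carriage to the calibration.

Run:
```python
from h import *
c=load("top"); s=load("side")
im=c["color"].astype(int)
# rim: grey (low chroma) vs green cloth
roi=(slice(150,206),slice(108,166))
sat=(im.max(2)-im.min(2))[roi]; m=((sat<22)).astype(np.uint8)
n,l,st,ce=cv2.connectedComponentsWithStats(m); i=1+np.argmax(st[1:,4]); 
ct=max(cv2.findContours((l==i).astype(np.uint8),cv2.RETR_EXTERNAL,cv2.CHAIN_APPROX_NONE)[0],key=len)
e=cv2.fitEllipse(ct); print("rim",e,st[i]); u=(e[0][0]+108,e[0][1]+150); print(u,"wheel@z8mm",atz(c,u,.008))
f=lambda x,y:(112+x/8-.5+0.0,155+y/8-.5)
cor=[f(172,112),f(250,152),f(205,232),f(122,194)]
P=np.array([atz(c,q,.044) for q in cor]);print("hub top",P.round(4),P.mean(0))
d=np.diff(np.vstack([P,P[:1]]),axis=0)[:,:2];print(np.degrees(np.arctan2(d[:,1],d[:,0])).round(1),np.hypot(*d.T))
f=lambda x,y:(185+(x-404)/9.6-.5,180+y/9.6-.5)
print("shoulder",atz(c,f(567,203),.045))
B=[(x/1.5,y/1.5) for x,y in[(274,274),(464,253),(470,312),(282,337)]]
P=np.array([atz(c,q,.02) for q in B]);print("bed",P.round(4),P.mean(0).round(4))
d=np.diff(np.vstack([P,P[:1]]),axis=0)[:,:2];print(np.degrees(np.arctan2(d[:,1],d[:,0])).round(1),np.hypot(*d.T))
f=lambda x,y:(225+x/5-.5,165+(y-388)/5-.5)
print("fixgrip",atz(c,f(380,503),.102)); 
# arbor block edges, shaft top
f=lambda x,y:(185+(x-404)/9.6-.5,180+y/9.6-.5)
print("shaft top",atz(c,f(553,185),.083))
# enlarge side
k=s["color"][:,:,::-1]
a=cv2.resize(k[170:245,205:310],None,fx=7.5,fy=7.5,interpolation=cv2.INTER_CUBIC)
cv2.imwrite("pics/crop2.png",a)
```

```text
rim ((29.07674789428711, 27.656429290771484), (38.61298751831055, 39.7971076965332), 57.21957015991211) [  9   8  41  40 872]
(137.0767478942871, 177.65642929077148) wheel@z8mm [0.60675709 0.33705153 0.008     ]
hub top [[0.6297 0.3408 0.044 ]
 [0.6134 0.3107 0.044 ]
 [0.583  0.3278 0.044 ]
 [0.5984 0.3597 0.044 ]] [0.60610875 0.33474259 0.044     ]
[-118.3  150.7   64.3  -31.2] [0.03419245 0.0349288  0.03549502 0.03658401]
shoulder [0.52596793 0.13169746 0.045     ]
bed [[ 0.5859  0.1921  0.02  ]
 [ 0.6213 -0.2023  0.02  ]
 [ 0.4981 -0.2101  0.02  ]
 [ 0.4555  0.1765  0.02  ]] [ 0.5402 -0.0109  0.02  ]
[ -84.9 -176.4   96.3    6.8] [0.39598646 0.12345819 0.38898898 0.13134444]
fixgrip [ 0.55208314 -0.16312662  0.102     ]
shaft top [0.5276326  0.13189674 0.083     ]
```

View pics/crop2.png

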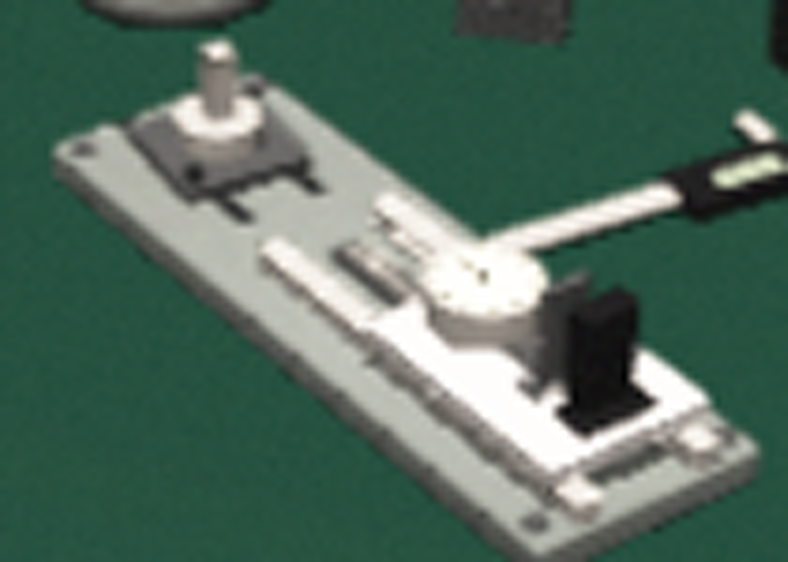

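```bash
cat >> h.py <<'E'
def box(o,yaw,x0,x1,y0,y1,z0,z1):
    r=R.from_euler('z',yaw,degrees=True); 
    return [np.r_[o[:2],0]+r.apply([[x0,y0,z],[x1,y0,z],[x1,y1,z],[x0,y1,z]]) for z in (z0,z1)]
def circ(o,r,z):
    t=np.linspace(0,2*np.pi,60); return np.c_[o[0]+r*np.cos(t),o[1]+r*np.sin(t),0*t+z]
def overlay(c,polys,x0,x1,y0,y1,f):
    im=cv2.resize(c["color"][y0:y1,x0:x1,::-1],None,fx=f,fy=f,interpolation=cv2.INTER_CUBIC)
    for P,col in polys:
        q=(proj(c,P)-[x0,y0]+.5)*f
        cv2.polylines(im,[np.round(q).astype(int)],True,col,1,cv2.LINE_AA)
    return im
E
python3 - <<'E'
from h import *
c=load("top"); s=load("side")
f=lambda x,y:(185+(x-404)/9.6-.5,180+y/9.6-.5)
P=np.array([atz(c,f(*q),.03) for q in[(470,97),(684,97),(682,318),(466,312)]]);d=np.diff(np.vstack([P,P[:1]]),axis=0)[:,:2]
print("block",np.degrees(np.arctan2(d[:,1],d[:,0])),np.hypot(*d.T),P.mean(0))
f=lambda x,y:(112+x/8-.5,155+y/8-.5)
for a,b in[((175,65),(230,300)),((80,213),(320,152))]:
    v=atz(c,f(*b),.01)-atz(c,f(*a),.01);print("spoke",np.degrees(np.arctan2(v[1],v[0])))
A=np.array([.526,.132]); yb=5.3; ya=float(np.mean([0]))
W=np.array([.6067,.336]); yw=-28.6
G,=[np.array([.5510,-.151])]
Rr,Gr,Bl,Ye=(0,0,255),(0,255,0),(255,0,0),(0,255,255)
pol=[(circ(A,.022,.045),Rr)]+[(p,Gr) for p in box(A,0,-.007,.007,-.007,.007,.045,.083)]+[(circ(W,.063,.008),Rr)]+[(p,Gr) for p in box(W,yw,-.018,.018,-.018,.018,.0,.044)]
pol+=[(p,Ye) for p in box(G,yb,-.016,.016,-.02,-.004,.03,.102)]+[(p,Bl) for p in box(G,yb,-.013,.013,.016,.023,.05,.098)]
o=np.zeros((600,800,3),np.uint8)
a=overlay(c,pol,112,162,155,203,6);o[:288,:300]=a
a=overlay(c,pol,180,225,178,223,6.4);o[:288,305:593]=a
a=overlay(c,pol,285,317,165,205,6.4);o[:256,595:799]=a[:,:204]
a=overlay(s,pol,225,252,170,195,11);o[295:570,:297]=a
a=overlay(s,pol,265,300,200,235,8);o[295:575,300:580]=a
a=overlay(s,pol,210,245,150,180,6);o[295:475,585:795]=a
cv2.imwrite("pics/ov.png",o)
E
```

```text
block [-91.28054429 178.71254308  87.1381893   -1.5226735 ] [0.06846211 0.07081689 0.06877101 0.06891978] [0.52661286 0.13060604 0.03      ]
spoke -166.59396885446637
spoke -76.90168682494452
```

View pics/ov.png

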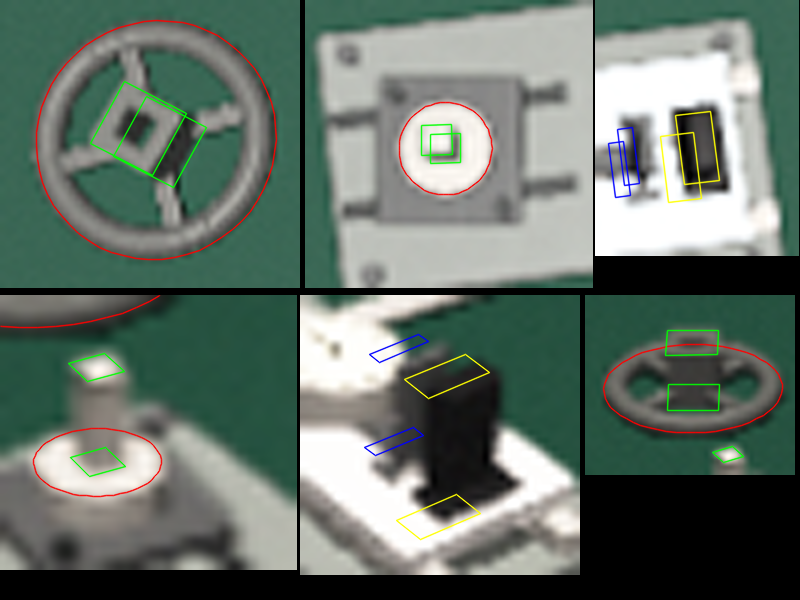

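The overlay shows that the wheel (rim, hub) and the arbor (shoulder, shaft) models match within about 1 mm. The grip model must shift a few mm towards bed -y, and I'll refine that later.

The hub flats are at about -30°, so I'll move above the wheel now.

>>> {"fn": "apply_moves", "kwargs": {
  "rows": [
    {"x": -39.3, "y": -7.5, "gripper": 0},
    {"x": -39.3, "y": -7.5},
    {"x": -39.3, "y": -7.5},
    {"x": -39.3, "y": -7.5},
    {"x": -39.3, "y": -7.5}
  ]
}}

```text
invalid input at $.rows[0]: expected keys x, y, z, ax, ay, az, gripper
```

>>> {"fn": "apply_moves", "kwargs": {
  "rows": [
    {"x": -39.3, "y": -7.5},
    {"x": -39.3, "y": -7.5},
    {"x": -39.3, "y": -7.5},
    {"x": -39.3, "y": -7.5},
    {"x": -39.3, "y": -7.5}
  ]
}}

```text
invalid input at $.rows[0]: expected keys x, y, z, ax, ay, az, gripper
```

>>> {"fn": "apply_moves", "kwargs": {
  "rows": [
    {"x": -39, "y": -7.5},
    {"az": 4, "z": 30},
    {"az": 3.5, "z": 30},
    {},
    {}
  ]
}}

```text
invalid input at $.rows[0]: expected keys x, y, z, ax, ay, az, gripper
```

```bash
cat >> h.py <<'E'
def go(x,y,z,yaw):
    "delta mm/deg from measured pose to target, in tool axes; yaw = azimuth of tool y (mod 180)"
    o=get_obs(); r=R.from_quat(o["ee_rot"]); M=r.as_matrix()
    cy=np.degrees(np.arctan2(M[1,1],M[0,1])); dy=(yaw-cy+90)%180-90
    d=r.inv().apply(np.array([x,y,z])-o["position"])*1e3
    print("t%.2f pos %s yaw %.2f tilt %.2f,%.2f | d xyz %s az %.2f | F %s w %.3f g %.1f"%(o["clock"],o["position"].round(4),cy,*np.degrees(M[:2,2]),d.round(1),-dy,o["ft_force"].round(1),o["grip_width"],o["grasp_force"]))
E
python3 - <<'E'
from h import *
go(.6067,.3365,.026,60)
c=snap("side")
W=[.6067,.3365]
E
```

```text
t0.10 pos [0.2385 0.5773 0.2416] yaw 67.55 tilt -0.03,-0.07 | d xyz [-432.2  -81.7  215.7] az 7.55 | F [-0.3  0.3 -0.1] w 1.001 g 0.0
```

>>> {"fn": "apply_moves", "kwargs": {
  "rows": [
    {"x": -39.3, "y": -7.5, "z": 0, "ax": 0, "ay": 0, "az": 0, "gripper": 0},
    {"x": -39.3, "y": -7.5, "z": 0, "ax": 0, "ay": 0, "az": 0, "gripper": 0},
    {"x": -39.3, "y": -7.5, "z": 0, "ax": 0, "ay": 0, "az": 0, "gripper": 0},
    {"x": -39.3, "y": -7.5, "z": 0, "ax": 0, "ay": 0, "az": 0, "gripper": 0},
    {"x": -39.3, "y": -7.5, "z": 0, "ax": 0, "ay": 0, "az": 0, "gripper": 0}
  ]
}}

```text
clock: 0.57
position: [0.4073, 0.4666, 0.2422]
ee_rot: [0.195, 0.981, -0.0, -0.0]
ft_force: [0.8, -0.2, 0.2]
grip_width: 0.994
grasp_force: 0.0
```

>>> {"fn": "apply_moves", "kwargs": {
  "rows": [
    {"x": -39.3, "y": -7.5, "z": 0, "ax": 0, "ay": 0, "az": 0, "gripper": 0},
    {"x": -39.3, "y": -7.5, "z": 0, "ax": 0, "ay": 0, "az": 0, "gripper": 0},
    {"x": -39.3, "y": -7.5, "z": 0, "ax": 0, "ay": 0, "az": 0, "gripper": 0},
    {"x": -39.3, "y": -7.5, "z": 0, "ax": 0, "ay": 0, "az": 0, "gripper": 0},
    {"x": -39.3, "y": -7.5, "z": 0, "ax": 0, "ay": 0, "az": 0, "gripper": 0}
  ]
}}

```text
clock: 0.98
position: [0.5746, 0.3569, 0.2421]
ee_rot: [0.195, 0.981, -0.0, -0.0]
ft_force: [-0.2, 1.7, 0.3]
grip_width: 0.997
grasp_force: 0.0
```

>>> {"fn": "apply_moves", "kwargs": {
  "rows": [
    {"x": -39, "y": -7, "z": 0, "ax": 0, "ay": 0, "az": 0, "gripper": 0},
    {"x": 0, "y": 0, "z": 40, "ax": 0, "ay": 0, "az": 4, "gripper": 0},
    {"x": 0, "y": 0, "z": 40, "ax": 0, "ay": 0, "az": 3.5, "gripper": 0},
    {"x": 0, "y": 0, "z": 30, "ax": 0, "ay": 0, "az": 0, "gripper": 0},
    {"x": 0, "y": 0, "z": 0, "ax": 0, "ay": 0, "az": 0, "gripper": 0}
  ]
}}

```text
clock: 1.4
position: [0.6031, 0.3349, 0.1244]
ee_rot: [0.258, 0.966, -0.004, -0.004]
ft_force: [-1.3, -0.3, -0.9]
grip_width: 0.998
grasp_force: 0.0
```

Run:
```python
from h import *
go(.6067,.3365,.026,60)
c=snap("side"); t=snap("top")
W=[.6067,.3365]
pol=[(circ(W,.063,.008),(0,0,255))]+[(p,(0,255,0)) for p in box(W,-30,-.018,.018,-.018,.018,0,.044)]
o=np.zeros((420,800,3),np.uint8)
o[:,:400]=overlay(c,pol,205,255,135,187.5.__int__(),8)[:420,:400] if 0 else cv2.resize(overlay(c,pol,205,255,135,187,8),(400,416))[:420].copy() if 0 else 0
a=overlay(c,pol,205,255,135,187,8);o[:a.shape[0],:400]=a
b=overlay(t,pol,112,162,155,203,8);o[:b.shape[0],400:]=b
cv2.imwrite("pics/w.png",o)
```

```text
t1.40 pos [0.6031 0.3349 0.1244] yaw 60.04 tilt -0.57,-0.36 | d xyz [-2.9  4.2 98.3] az 0.04 | F [-1.3 -0.3 -0.9] w 0.998 g 0.0
```

View pics/w.png

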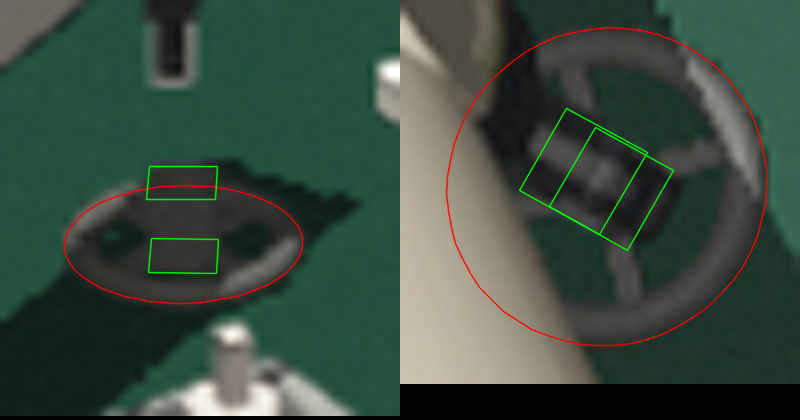

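The wheel model still agrees in both views, so I'll descend and close on the hub's flats.

>>> {"fn": "apply_moves", "kwargs": {
  "rows": [
    {"x": 0, "y": 0, "z": 35, "ax": 0, "ay": 0, "az": 0, "gripper": 0},
    {"x": 0, "y": 0, "z": 30, "ax": 0, "ay": 0, "az": 0, "gripper": 0},
    {"x": 0, "y": 0, "z": 15, "ax": 0, "ay": 0, "az": 0, "gripper": 0},
    {"x": 0, "y": 0, "z": 0, "ax": 0, "ay": 0, "az": 0, "gripper": 0},
    {"x": 0, "y": 0, "z": 0, "ax": 0, "ay": 0, "az": 0, "gripper": 0}
  ]
}}

```text
clock: 1.92
position: [0.6077, 0.3377, 0.0548]
ee_rot: [0.258, 0.966, 0.001, 0.001]
ft_force: [0.6, 0.0, 0.5]
grip_width: 0.996
grasp_force: 0.0
```

Run:
```python
from h import *
go(.6067,.3365,.026,60)
```

```text
t1.92 pos [0.6077 0.3377 0.0548] yaw 60.08 tilt 0.12,0.08 | d xyz [ 0.3 -1.6 28.8] az 0.08 | F [0.6 0.  0.5] w 0.996 g 0.0
```

>>> {"fn": "apply_moves", "kwargs": {
  "rows": [
    {"x": 0, "y": 0, "z": 15, "ax": 0, "ay": 0, "az": 0, "gripper": 0},
    {"x": 0, "y": 0, "z": 11, "ax": 0, "ay": 0, "az": 0, "gripper": 0},
    {"x": 0, "y": 0, "z": 0, "ax": 0, "ay": 0, "az": 0, "gripper": 0},
    {"x": 0, "y": 0, "z": 0, "ax": 0, "ay": 0, "az": 0, "gripper": 0},
    {"x": 0, "y": 0, "z": 0, "ax": 0, "ay": 0, "az": 0, "gripper": 0.4}
  ]
}}

```text
clock: 2.33
position: [0.6069, 0.3372, 0.0271]
ee_rot: [0.258, 0.966, 0.0, 0.0]
ft_force: [0.0, 0.2, 0.2]
grip_width: 0.884
grasp_force: 0.0
```

>>> {"fn": "apply_moves", "kwargs": {
  "rows": [
    {"x": 0, "y": 0, "z": 0, "ax": 0, "ay": 0, "az": 0, "gripper": 1},
    {"x": 0, "y": 0, "z": 0, "ax": 0, "ay": 0, "az": 0, "gripper": 1},
    {"x": 0, "y": 0, "z": 0, "ax": 0, "ay": 0, "az": 0, "gripper": 1},
    {"x": 0, "y": 0, "z": 0, "ax": 0, "ay": 0, "az": 0, "gripper": 1},
    {"x": 0, "y": 0, "z": 0, "ax": 0, "ay": 0, "az": 0, "gripper": 1}
  ],
  "newtons": 60
}}

```text
clock: 2.75
position: [0.607, 0.3372, 0.027]
ee_rot: [0.258, 0.966, 0.0, 0.0]
ft_force: [0.8, -0.8, 5.2]
grip_width: 0.405
grasp_force: 61.5
```

Run:
```python
from h import *
go(.6067,.3365,.026,60)
```

```text
t2.75 pos [0.607  0.3372 0.027 ] yaw 60.05 tilt 0.05,0.04 | d xyz [-0.1 -0.7  1. ] az 0.05 | F [ 0.8 -0.8  5.2] w 0.405 g 61.5
```

>>> {"fn": "apply_moves", "kwargs": {
  "rows": [
    {"x": 0, "y": 0, "z": -15, "ax": 0, "ay": 0, "az": 0, "gripper": 1},
    {"x": 0, "y": 0, "z": -30, "ax": 0, "ay": 0, "az": 0, "gripper": 1},
    {"x": 0, "y": 0, "z": -35, "ax": 0, "ay": 0, "az": 0, "gripper": 1},
    {"x": 0, "y": 0, "z": -25, "ax": 0, "ay": 0, "az": 0, "gripper": 1},
    {"x": 0, "y": 0, "z": 0, "ax": 0, "ay": 0, "az": 0, "gripper": 1}
  ]
}}

```text
clock: 3.17
position: [0.6091, 0.3381, 0.1386]
ee_rot: [0.258, 0.966, 0.003, 0.003]
ft_force: [1.7, 0.6, -3.4]
grip_width: 0.409
grasp_force: 61.2
```

>>> {"fn": "apply_moves", "kwargs": {
  "rows": [
    {"x": -3, "y": -20, "z": 0, "ax": 0, "ay": 0, "az": 0, "gripper": 1},
    {"x": -6, "y": -36, "z": 0, "ax": 0, "ay": 0, "az": 0, "gripper": 1},
    {"x": -6, "y": -36, "z": 0, "ax": 0, "ay": 0, "az": 0, "gripper": 1},
    {"x": -6, "y": -36, "z": 0, "ax": 0, "ay": 0, "az": 0, "gripper": 1},
    {"x": -5, "y": -36, "z": 0, "ax": 0, "ay": 0, "az": 0, "gripper": 1}
  ]
}}

```text
clock: 3.58
position: [0.5458, 0.1799, 0.1306]
ee_rot: [0.258, 0.966, -0.001, -0.001]
ft_force: [1.1, -0.2, -3.8]
grip_width: 0.413
grasp_force: 61.2
```

>>> {"fn": "apply_moves", "kwargs": {
  "rows": [
    {"x": -4, "y": -36, "z": 0, "ax": 0, "ay": 0, "az": 0, "gripper": 1},
    {"x": -2, "y": -18, "z": 0, "ax": 0, "ay": 0, "az": 0, "gripper": 1},
    {"x": 0, "y": 0, "z": 0, "ax": 0, "ay": 0, "az": -7, "gripper": 1},
    {"x": 0, "y": 0, "z": 0, "ax": 0, "ay": 0, "az": -7, "gripper": 1},
    {"x": 0, "y": 0, "z": 0, "ax": 0, "ay": 0, "az": -7, "gripper": 1}
  ]
}}

```text
clock: 4.0
position: [0.5247, 0.1315, 0.131]
ee_rot: [0.075, 0.997, -0.0, -0.001]
ft_force: [-0.3, -0.1, -4.3]
grip_width: 0.41
grasp_force: 61.4
```

>>> {"fn": "apply_moves", "kwargs": {
  "rows": [
    {"x": 0, "y": 0, "z": 0, "ax": 0, "ay": 0, "az": -5, "gripper": 1},
    {"x": 0, "y": 0, "z": 0, "ax": 0, "ay": 0, "az": -2.5, "gripper": 1},
    {"x": 0, "y": 0, "z": 0, "ax": 0, "ay": 0, "az": 0, "gripper": 1},
    {"x": 0, "y": 0, "z": 0, "ax": 0, "ay": 0, "az": 0, "gripper": 1},
    {"x": 0, "y": 0, "z": 0, "ax": 0, "ay": 0, "az": 0, "gripper": 1}
  ]
}}

```text
clock: 4.42
position: [0.5252, 0.1319, 0.131]
ee_rot: [0.014, 1.0, -0.0, -0.0]
ft_force: [0.5, 0.1, -5.2]
grip_width: 0.41
grasp_force: 61.4
```

Run:
```python
from h import *
go(.526,.132,.127,88.5)
c=snap("side"); t=snap("top")
A=np.array([.526,.132]);p=get_obs()["position"]; z=p[2]-.027
pol=[(circ(p,.063,z+.008),(0,0,255)),(circ(A,.022,.045),(0,255,255))]+[(q,(0,255,0)) for q in box(p,-1.5,-.018,.018,-.018,.018,z,z+.044)]+[(q,(255,0,0)) for q in box(A,-1.5,-.007,.007,-.007,.007,.045,.083)]
o=np.zeros((480,800,3),np.uint8)
a=overlay(c,pol,212,262,140,200,8);o[:a.shape[0],:400]=a
b=overlay(t,pol,172,222,162,222,8);o[:b.shape[0],400:]=b
cv2.imwrite("pics/w2.png",o)
```

```text
t4.42 pos [0.5252 0.1319 0.131 ] yaw 88.45 tilt -0.04,-0.01 | d xyz [-0.8  0.1  4. ] az -0.05 | F [ 0.5  0.1 -5.2] w 0.410 g 61.4
```

View pics/w2.png

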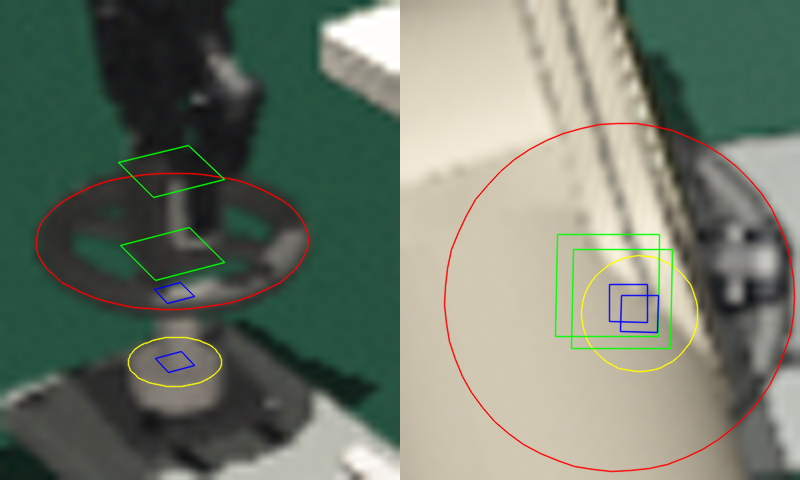

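The side view shows the held wheel level and matching its model at about (172,240), directly above the shoulder at (175,362). I'll centre it and lower, watching the force.

>>> {"fn": "apply_moves", "kwargs": {
  "rows": [
    {"x": -0.8, "y": -0.4, "z": 10, "ax": 0, "ay": 0, "az": 0, "gripper": 1},
    {"x": 0, "y": 0, "z": 8, "ax": 0, "ay": 0, "az": 0, "gripper": 1},
    {"x": 0, "y": 0, "z": 0, "ax": 0, "ay": 0, "az": 0, "gripper": 1},
    {"x": 0, "y": 0, "z": 0, "ax": 0, "ay": 0, "az": 0, "gripper": 1},
    {"x": 0, "y": 0, "z": 0, "ax": 0, "ay": 0, "az": 0, "gripper": 1}
  ]
}}

```text
clock: 4.93
position: [0.5262, 0.1316, 0.1131]
ee_rot: [0.013, 1.0, -0.0, -0.0]
ft_force: [-0.3, 0.1, -4.4]
grip_width: 0.406
grasp_force: 61.3
```

>>> {"fn": "apply_moves", "kwargs": {
  "rows": [
    {"x": 0, "y": 0, "z": 3, "ax": 0, "ay": 0, "az": 0, "gripper": 1},
    {"x": 0, "y": 0, "z": 3, "ax": 0, "ay": 0, "az": 0, "gripper": 1},
    {"x": 0, "y": 0, "z": 2, "ax": 0, "ay": 0, "az": 0, "gripper": 1},
    {"x": 0, "y": 0, "z": 0, "ax": 0, "ay": 0, "az": 0, "gripper": 1},
    {"x": 0, "y": 0, "z": 0, "ax": 0, "ay": 0, "az": 0, "gripper": 1}
  ]
}}

```text
clock: 5.35
position: [0.5262, 0.1316, 0.1051]
ee_rot: [0.013, 1.0, -0.0, -0.0]
ft_force: [-1.1, -0.1, -4.3]
grip_width: 0.409
grasp_force: 61.3
```

Run:
```python
from h import *
go(.526,.132,.072,88.5)
```

```text
t5.35 pos [0.5262 0.1316 0.1051] yaw 88.55 tilt -0.02,-0.00 | d xyz [ 0.2  0.4 33.1] az 0.05 | F [-1.1 -0.1 -4.3] w 0.409 g 61.3
```

>>> {"fn": "apply_moves", "kwargs": {
  "rows": [
    {"x": 0, "y": 0, "z": 3, "ax": 0, "ay": 0, "az": 0, "gripper": 1},
    {"x": 0, "y": 0, "z": 3, "ax": 0, "ay": 0, "az": 0, "gripper": 1},
    {"x": 0, "y": 0, "z": 4, "ax": 0, "ay": 0, "az": 0, "gripper": 1},
    {"x": 0, "y": 0, "z": 0, "ax": 0, "ay": 0, "az": 0, "gripper": 1},
    {"x": 0, "y": 0, "z": 0, "ax": 0, "ay": 0, "az": 0, "gripper": 1}
  ]
}}

```text
clock: 5.77
position: [0.5261, 0.1316, 0.0949]
ee_rot: [0.013, 1.0, -0.0, -0.0]
ft_force: [-0.3, -0.6, -3.5]
grip_width: 0.413
grasp_force: 61.3
```

>>> {"fn": "apply_moves", "kwargs": {
  "rows": [
    {"x": 0, "y": 0, "z": 6, "ax": 0, "ay": 0, "az": 0, "gripper": 1},
    {"x": 0, "y": 0, "z": 6, "ax": 0, "ay": 0, "az": 0, "gripper": 1},
    {"x": 0, "y": 0, "z": 6, "ax": 0, "ay": 0, "az": 0, "gripper": 1},
    {"x": 0, "y": 0, "z": 2, "ax": 0, "ay": 0, "az": 0, "gripper": 1},
    {"x": 0, "y": 0, "z": 0, "ax": 0, "ay": 0, "az": 0, "gripper": 1}
  ]
}}

```text
clock: 6.18
position: [0.5257, 0.1314, 0.0743]
ee_rot: [0.013, 1.0, -0.0, -0.001]
ft_force: [-0.0, -1.0, -4.2]
grip_width: 0.414
grasp_force: 61.4
```

>>> {"fn": "apply_moves", "kwargs": {
  "rows": [
    {"x": 0, "y": 0, "z": 1, "ax": 0, "ay": 0, "az": 0, "gripper": 1},
    {"x": 0, "y": 0, "z": 1, "ax": 0, "ay": 0, "az": 0, "gripper": 1},
    {"x": 0, "y": 0, "z": 0.5, "ax": 0, "ay": 0, "az": 0, "gripper": 1},
    {"x": 0, "y": 0, "z": 0, "ax": 0, "ay": 0, "az": 0, "gripper": 1},
    {"x": 0, "y": 0, "z": 0, "ax": 0, "ay": 0, "az": 0, "gripper": 1}
  ]
}}

```text
clock: 6.6
position: [0.5264, 0.1317, 0.0729]
ee_rot: [0.013, 1.0, 0.0, 0.0]
ft_force: [0.5, -0.7, -3.6]
grip_width: 0.412
grasp_force: 61.4
```

>>> {"fn": "apply_moves", "kwargs": {
  "rows": [
    {"x": 0, "y": 0, "z": 1, "ax": 0, "ay": 0, "az": 0, "gripper": 1},
    {"x": 0, "y": 0, "z": 0, "ax": 0, "ay": 0, "az": 0, "gripper": 1},
    {"x": 0, "y": 0, "z": 0, "ax": 0, "ay": 0, "az": 0, "gripper": 1},
    {"x": 0, "y": 0, "z": 0, "ax": 0, "ay": 0, "az": 0, "gripper": 1}
  ]
}}

```text
clock: 6.93
position: [0.5265, 0.1317, 0.0719]
ee_rot: [0.013, 1.0, 0.0, 0.0]
ft_force: [1.2, 0.2, -2.4]
grip_width: 0.414
grasp_force: 61.6
```

>>> {"fn": "apply_moves", "kwargs": {
  "rows": [
    {"x": 0, "y": 0, "z": 0, "ax": 0, "ay": 0, "az": 0, "gripper": 0.3},
    {"x": 0, "y": 0, "z": 0, "ax": 0, "ay": 0, "az": 0, "gripper": 0.3},
    {"x": 0, "y": 0, "z": 0, "ax": 0, "ay": 0, "az": 0, "gripper": 0.3},
    {"x": 0, "y": 0, "z": 0, "ax": 0, "ay": 0, "az": 0, "gripper": 0.3},
    {"x": 0, "y": 0, "z": 0, "ax": 0, "ay": 0, "az": 0, "gripper": 0.3}
  ]
}}

```text
clock: 7.35
position: [0.5264, 0.1317, 0.0719]
ee_rot: [0.013, 1.0, 0.0, 0.0]
ft_force: [0.2, 0.1, -0.3]
grip_width: 0.701
grasp_force: 0.0
```

>>> {"fn": "apply_moves", "kwargs": {
  "rows": [
    {"x": 0, "y": 0, "z": -15, "ax": 0, "ay": 0, "az": 0, "gripper": 0.3},
    {"x": 0, "y": 0, "z": -35, "ax": 0, "ay": 0, "az": 0, "gripper": 0.3},
    {"x": 0, "y": 0, "z": -40, "ax": 0, "ay": 0, "az": 0, "gripper": 0.3},
    {"x": 0, "y": 0, "z": -30, "ax": 0, "ay": 0, "az": 0, "gripper": 0},
    {"x": 0, "y": 0, "z": 0, "ax": 0, "ay": 0, "az": 0, "gripper": 0}
  ]
}}

```text
clock: 7.77
position: [0.5292, 0.1324, 0.1986]
ee_rot: [0.013, 1.0, 0.002, 0.005]
ft_force: [0.5, -0.0, -0.2]
grip_width: 0.949
grasp_force: 0.0
```

Run:
```python
from h import *
go(.551,-.155,.19,95.3)
c=snap("side"); t=snap("top")
A=np.array([.526,.132]);z=.045
G=np.array([.5515,-.1555]); yb=5.2
def show(G,yb):
    pol=[(circ(A,.063,z+.008),(0,0,255))]+[(q,(0,255,0)) for q in box(A,-1.5,-.018,.018,-.018,.018,z,z+.044)]
    pol+=[(box(G,yb,-.016,.016,-.02,-.004,.03,.102)[1],(0,255,255)),(box(G,yb,-.013,.013,.016,.023,.05,.098)[1],(255,0,0)),(box(G,yb,-.0005,.0005,-.02,.14,.054,.054)[0],(255,0,255))]
    o=np.zeros((590,790,3),np.uint8)
    a=overlay(c,pol,210,300,150,235,5);o[:425,:450]=a
    b=overlay(t,pol,280,320,165,205,8);o[:320,455:775]=b
    b=overlay(c,pol,265,298,195,228,8);o[325:589,455:719]=b
    return o
cv2.imwrite("pics/g.png",show(G,yb))
```

```text
t7.77 pos [0.5292 0.1324 0.1986] yaw 88.54 tilt 0.53,0.21 | d xyz [ -29.  -286.8    7.8] az -6.76 | F [ 0.5 -0.  -0.2] w 0.949 g 0.0
```

View pics/g.png

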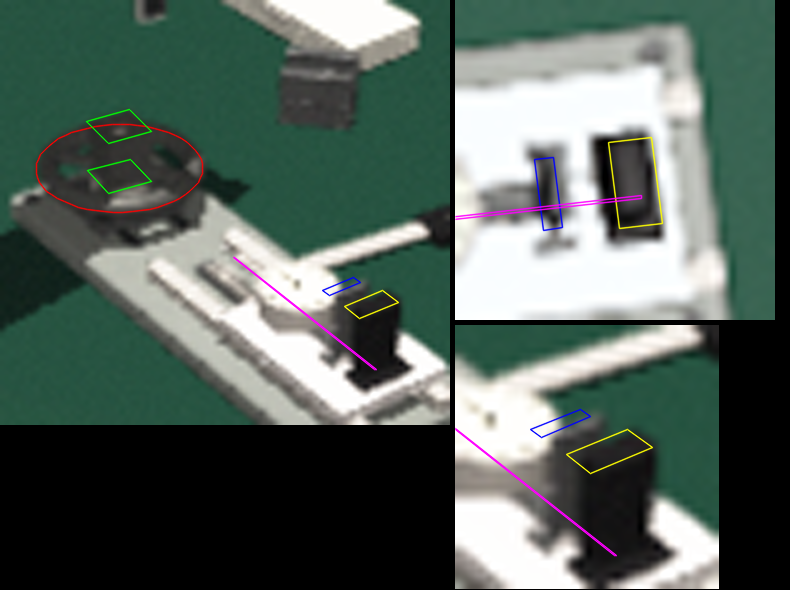

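The wheel sits on the shoulder: the red model at (120,168) matches. The grip model now fits the black upright, with its top at (633,183) in the top-view crop and the trigger plate at about (550,195).

Moving to the grip.

>>> {"fn": "apply_moves", "kwargs": {
  "rows": [
    {"x": -3, "y": -25, "z": 0, "ax": 0, "ay": 0, "az": 0, "gripper": 0},
    {"x": -4.5, "y": -40, "z": 0, "ax": 0, "ay": 0, "az": 0, "gripper": 0},
    {"x": -4.5, "y": -40, "z": 0, "ax": 0, "ay": 0, "az": 0, "gripper": 0},
    {"x": -4.5, "y": -40, "z": 0, "ax": 0, "ay": 0, "az": 0, "gripper": 0},
    {"x": -4.5, "y": -40, "z": 0, "ax": 0, "ay": 0, "az": 0, "gripper": 0}
  ]
}}

```text
clock: 8.28
position: [0.5417, -0.0556, 0.1904]
ee_rot: [0.012, 1.0, -0.0, -0.001]
ft_force: [0.8, 0.6, 0.2]
grip_width: 0.996
grasp_force: 0.0
```

>>> {"fn": "apply_moves", "kwargs": {
  "rows": [
    {"x": -4.5, "y": -40, "z": 0, "ax": 0, "ay": 0, "az": 0, "gripper": 0},
    {"x": -4.4, "y": -40, "z": 0, "ax": 0, "ay": 0, "az": 0, "gripper": 0},
    {"x": -2.5, "y": -20, "z": 0, "ax": 0, "ay": 0, "az": -6.7, "gripper": 0},
    {"x": 0, "y": 0, "z": 0, "ax": 0, "ay": 0, "az": 0, "gripper": 0},
    {"x": 0, "y": 0, "z": 0, "ax": 0, "ay": 0, "az": 0, "gripper": 0}
  ]
}}

```text
clock: 8.7
position: [0.5505, -0.1553, 0.1902]
ee_rot: [-0.044, 0.999, 0.0, -0.001]
ft_force: [-0.2, 1.1, -0.5]
grip_width: 0.998
grasp_force: 0.0
```

Run:
```python
from h import *
go(.5514,-.154,.080,95.2)
c=snap("side")
A=np.array([.526,.132]);G=np.array([.5515,-.1555])
pol=[(box(G,5.2,-.016,.016,-.02,-.004,.03,.102)[1],(0,255,255)),(box(G,5.2,-.013,.013,.016,.023,.05,.098)[1],(255,0,0))]
cv2.imwrite("pics/g2.png",overlay(c,pol,250,310,160,230,8))
```

```text
t8.70 pos [ 0.5505 -0.1553  0.1902] yaw 95.07 tilt -0.15,0.00 | d xyz [ -1.3   1.2 110.2] az -0.13 | F [-0.2  1.1 -0.5] w 0.998 g 0.0
```

View pics/g2.png

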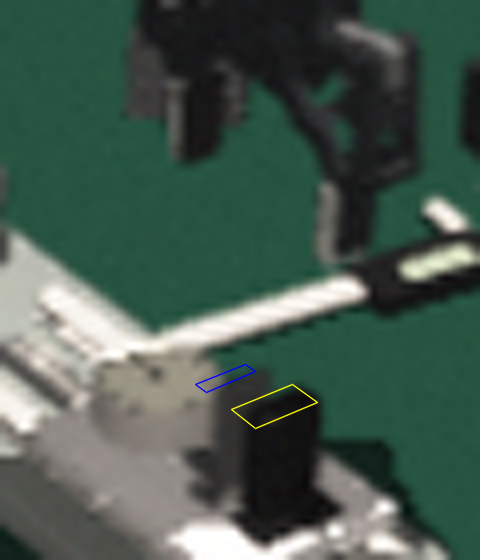

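The side crop shows the trigger top at about (242,382) and the grip top at about (278,408), a few mm further towards bed -y. I'll aim at the squeezed pair's middle, about 4 mm behind the grip point, and descend.

>>> {"fn": "apply_moves", "kwargs": {
  "rows": [
    {"x": -1, "y": -5, "z": 25, "ax": 0, "ay": 0, "az": 0, "gripper": 0},
    {"x": 0, "y": 0, "z": 35, "ax": 0, "ay": 0, "az": 0, "gripper": 0},
    {"x": 0, "y": 0, "z": 30, "ax": 0, "ay": 0, "az": 0, "gripper": 0},
    {"x": 0, "y": 0, "z": 15, "ax": 0, "ay": 0, "az": 0, "gripper": 0},
    {"x": 0, "y": 0, "z": 5, "ax": 0, "ay": 0, "az": 0, "gripper": 0}
  ]
}}

```text
clock: 9.17
position: [0.551, -0.1565, 0.0781]
ee_rot: [-0.046, 0.999, 0.001, -0.003]
ft_force: [-0.4, 0.9, 0.4]
grip_width: 0.999
grasp_force: 0.0
```

>>> {"fn": "apply_moves", "kwargs": {
  "rows": [
    {"x": 0, "y": 0, "z": 0, "ax": 0, "ay": 0, "az": 0, "gripper": 0.3},
    {"x": 0, "y": 0, "z": 0, "ax": 0, "ay": 0, "az": 0, "gripper": 0.35},
    {"x": 0, "y": 0, "z": 0, "ax": 0, "ay": 0, "az": 0, "gripper": 0.4},
    {"x": 0, "y": 0, "z": 0, "ax": 0, "ay": 0, "az": 0, "gripper": 0.45},
    {"x": 0, "y": 0, "z": 0, "ax": 0, "ay": 0, "az": 0, "gripper": 0.45}
  ],
  "newtons": 30
}}

```text
clock: 9.58
position: [0.5536, -0.159, 0.0829]
ee_rot: [-0.046, 0.999, -0.0, 0.001]
ft_force: [-0.3, -0.0, -0.0]
grip_width: 0.551
grasp_force: 0.0
```

Run:
```python
from h import *
go(.552,-.160,.080,95.2)
```

```text
t9.58 pos [ 0.5536 -0.159   0.0829] yaw 95.25 tilt 0.10,-0.00 | d xyz [ 1.7 -0.9  2.9] az 0.05 | F [-0.3 -0.  -0. ] w 0.551 g 0.0
```

>>> {"fn": "apply_moves", "kwargs": {
  "rows": [
    {"x": 0, "y": 0, "z": 2.5, "ax": 0, "ay": 0, "az": 0, "gripper": 0.5},
    {"x": 0, "y": 0, "z": 0, "ax": 0, "ay": 0, "az": 0, "gripper": 0.52},
    {"x": 0, "y": 0, "z": 0, "ax": 0, "ay": 0, "az": 0, "gripper": 0.55},
    {"x": 0, "y": 0, "z": 0, "ax": 0, "ay": 0, "az": 0, "gripper": 0.55},
    {"x": 0, "y": 0, "z": 0, "ax": 0, "ay": 0, "az": 0, "gripper": 0.55}
  ],
  "newtons": 30
}}

```text
clock: 10.0
position: [0.5533, -0.1584, 0.0794]
ee_rot: [-0.046, 0.999, 0.0, 0.0]
ft_force: [1.4, 3.6, 3.0]
grip_width: 0.452
grasp_force: 3.9
```

>>> {"fn": "apply_moves", "kwargs": {
  "rows": [
    {"x": 0, "y": 0, "z": 0, "ax": 0, "ay": 0, "az": 0, "gripper": 0.6},
    {"x": 0, "y": 0, "z": 0, "ax": 0, "ay": 0, "az": 0, "gripper": 0.6},
    {"x": 0, "y": 0, "z": 0, "ax": 0, "ay": 0, "az": 0, "gripper": 0.65},
    {"x": 0, "y": 0, "z": 0, "ax": 0, "ay": 0, "az": 0, "gripper": 0.65},
    {"x": 0, "y": 0, "z": 0, "ax": 0, "ay": 0, "az": 0, "gripper": 0.65}
  ],
  "newtons": 30
}}

```text
clock: 10.42
position: [0.5534, -0.1599, 0.0801]
ee_rot: [-0.045, 0.999, -0.0, 0.001]
ft_force: [-0.5, -1.1, 7.9]
grip_width: 0.382
grasp_force: 30.7
```

>>> {"fn": "apply_moves", "kwargs": {
  "rows": [
    {"x": 0, "y": 0, "z": 0, "ax": 0, "ay": 0, "az": 0, "gripper": 1},
    {"x": 0, "y": 0, "z": 0, "ax": 0, "ay": 0, "az": 0, "gripper": 1},
    {"x": 0, "y": 2, "z": 0, "ax": 0, "ay": 0, "az": 0, "gripper": 1},
    {"x": 0, "y": 3, "z": 0, "ax": 0, "ay": 0, "az": 0, "gripper": 1},
    {"x": 0, "y": 0, "z": 0, "ax": 0, "ay": 0, "az": 0, "gripper": 1}
  ],
  "newtons": 40
}}

```text
clock: 10.83
position: [0.553, -0.1552, 0.0802]
ee_rot: [-0.045, 0.999, -0.001, 0.001]
ft_force: [-0.0, -0.3, 6.4]
grip_width: 0.382
grasp_force: 40.5
```

Run:
```python
from h import *
go(.552,-.160,.080,95.2)
```

```text
t10.83 pos [ 0.553  -0.1552  0.0802] yaw 95.20 tilt 0.09,-0.07 | d xyz [ 1.4 -4.7  0.2] az -0.00 | F [-0.  -0.3  6.4] w 0.382 g 40.5
```

It slides freely with no side force, so the trigger is squeezed. Advancing.

>>> {"fn": "apply_moves", "kwargs": {
  "rows": [
    {"x": 0, "y": 7, "z": 0, "ax": 0, "ay": 0, "az": 0, "gripper": 1},
    {"x": 0, "y": 10, "z": 0, "ax": 0, "ay": 0, "az": 0, "gripper": 1},
    {"x": 0, "y": 10, "z": 0, "ax": 0, "ay": 0, "az": 0, "gripper": 1},
    {"x": 0, "y": 10, "z": 0, "ax": 0, "ay": 0, "az": 0, "gripper": 1},
    {"x": 0, "y": 10, "z": 0, "ax": 0, "ay": 0, "az": 0, "gripper": 1}
  ]
}}

```text
clock: 11.25
position: [0.5481, -0.1091, 0.0802]
ee_rot: [-0.045, 0.999, -0.001, 0.0]
ft_force: [-2.5, -5.3, 8.5]
grip_width: 0.38
grasp_force: 42.1
```

>>> {"fn": "apply_moves", "kwargs": {
  "rows": [
    {"x": 0, "y": 10, "z": 0, "ax": 0, "ay": 0, "az": 0, "gripper": 1},
    {"x": 0, "y": 8, "z": 0, "ax": 0, "ay": 0, "az": 0, "gripper": 1},
    {"x": 0, "y": 5, "z": 0, "ax": 0, "ay": 0, "az": 0, "gripper": 1},
    {"x": 0, "y": 3, "z": 0, "ax": 0, "ay": 0, "az": 0, "gripper": 1},
    {"x": 0, "y": 0, "z": 0, "ax": 0, "ay": 0, "az": 0, "gripper": 1}
  ]
}}

```text
clock: 11.67
position: [0.5453, -0.0822, 0.0801]
ee_rot: [-0.045, 0.999, -0.0, -0.0]
ft_force: [-6.9, -0.1, 13.4]
grip_width: 0.38
grasp_force: 39.9
```

Run:
```python
from h import *
go(.5438,-.0657,.080,95.2)
```

```text
t11.67 pos [ 0.5453 -0.0822  0.0801] yaw 95.19 tilt -0.03,-0.03 | d xyz [ 0.  16.6  0.1] az -0.01 | F [-6.9 -0.1 13.4] w 0.380 g 39.9
```

>>> {"fn": "apply_moves", "kwargs": {
  "rows": [
    {"x": 0.7, "y": 2, "z": -0.3, "ax": 0, "ay": 0, "az": 0, "gripper": 1},
    {"x": 0, "y": 2, "z": 0, "ax": 0, "ay": 0, "az": 0, "gripper": 1},
    {"x": 0, "y": 2, "z": 0, "ax": 0, "ay": 0, "az": 0, "gripper": 1},
    {"x": 0, "y": 0, "z": 0, "ax": 0, "ay": 0, "az": 0, "gripper": 1},
    {"x": 0, "y": 0, "z": 0, "ax": 0, "ay": 0, "az": 0, "gripper": 1}
  ]
}}

```text
clock: 12.08
position: [0.5447, -0.0763, 0.0801]
ee_rot: [-0.045, 0.999, -0.0, 0.0]
ft_force: [-1.9, -2.4, 7.7]
grip_width: 0.379
grasp_force: 40.2
```

>>> {"fn": "apply_moves", "kwargs": {
  "rows": [
    {"x": 0, "y": 1, "z": 0, "ax": 0, "ay": 0, "az": 0, "gripper": 1},
    {"x": 0, "y": 1, "z": 0, "ax": 0, "ay": 0, "az": 0, "gripper": 1},
    {"x": 0, "y": 1, "z": 0, "ax": 0, "ay": 0, "az": 0, "gripper": 1},
    {"x": 0, "y": 0, "z": 0, "ax": 0, "ay": 0, "az": 0, "gripper": 1},
    {"x": 0, "y": 0, "z": 0, "ax": 0, "ay": 0, "az": 0, "gripper": 1}
  ]
}}

```text
clock: 12.5
position: [0.5444, -0.0736, 0.0802]
ee_rot: [-0.045, 0.999, -0.0, 0.0]
ft_force: [-1.3, -2.8, 7.9]
grip_width: 0.38
grasp_force: 40.7
```

Run:
```python
from h import *
go(.5438,-.0657,.080,95.2)
c=snap("top",None); s=snap("side")
# tip vs rim crop in both cams, for the last picture view
G=np.array([.5522,-.1567]); u=np.array([-.0906,.9959])
d=(get_obs()["position"][1]+.1599)/.9959
T=G+u*(.140+d); print("pred tip to rim gap mm",1e3*(np.linalg.norm(T-[.5262,.1317])-.063), "moved",d)
pt=np.r_[T,.054]; print(proj(c,pt),proj(s,pt))
```

```text
t12.50 pos [ 0.5444 -0.0736  0.0802] yaw 95.18 tilt 0.04,-0.05 | d xyz [-0.1  7.9  0.2] az -0.02 | F [-1.3 -2.8  7.9] w 0.380 g 40.7
pred tip to rim gap mm -0.14492854728122284 moved 0.08671203287562429
[[221.94093484 197.99919061]] [[242.731295   190.09681218]]
```

```bash
cp side.npy sA.npy; cp top.npy tA.npy
```

>>> {"fn": "apply_moves", "kwargs": {
  "rows": [
    {"x": 0, "y": 1.5, "z": 0, "ax": 0, "ay": 0, "az": 0, "gripper": 1},
    {"x": 0, "y": 1.5, "z": 0, "ax": 0, "ay": 0, "az": 0, "gripper": 1},
    {"x": 0, "y": 1, "z": 0, "ax": 0, "ay": 0, "az": 0, "gripper": 1},
    {"x": 0, "y": 0, "z": 0, "ax": 0, "ay": 0, "az": 0, "gripper": 1},
    {"x": 0, "y": 0, "z": 0, "ax": 0, "ay": 0, "az": 0, "gripper": 1}
  ]
}}

```text
clock: 13.02
position: [0.544, -0.0699, 0.0802]
ee_rot: [-0.045, 0.999, -0.001, 0.0]
ft_force: [-1.7, -3.8, 7.0]
grip_width: 0.378
grasp_force: 41.2
```

>>> {"fn": "apply_moves", "kwargs": {
  "rows": [
    {"x": 0, "y": 1, "z": 0, "ax": 0, "ay": 0, "az": 0, "gripper": 1},
    {"x": 0, "y": 1, "z": 0, "ax": 0, "ay": 0, "az": 0, "gripper": 1},
    {"x": 0, "y": 1, "z": 0, "ax": 0, "ay": 0, "az": 0, "gripper": 1},
    {"x": 0, "y": 0, "z": 0, "ax": 0, "ay": 0, "az": 0, "gripper": 1},
    {"x": 0, "y": 0, "z": 0, "ax": 0, "ay": 0, "az": 0, "gripper": 1}
  ]
}}

```text
clock: 13.43
position: [0.5437, -0.0671, 0.0801]
ee_rot: [-0.045, 0.999, -0.001, 0.0]
ft_force: [-2.0, -4.1, 9.0]
grip_width: 0.381
grasp_force: 41.5
```

Run:
```python
from h import *
go(.5438,-.0657,.080,95.2)
s=snap("side");t=snap("top"); a=load("sA"); 
def crop(c,x0,y0,w,h,f): return cv2.resize(c["color"][y0:y0+h,x0:x0+w,::-1],None,fx=f,fy=f,interpolation=cv2.INTER_CUBIC)
o=np.zeros((600,800,3),np.uint8)
# rectify the dial face (z=.068) to bed axes: dial centre ~ 65 mm ahead of grip
u=np.array([-.0906,.9959]);v=np.array([.9959,.0906])
def rect(c,C,half=.034,n=260,z=.068):
    q=[np.r_[C+i*half*v+j*half*u,z] for i,j in((-1,1),(1,1),(1,-1),(-1,-1))]
    H=cv2.getPerspectiveTransform(proj(c,q).astype(np.float32),np.float32([[0,0],[n,0],[n,n],[0,n]]))
    return cv2.warpPerspective(c["color"][:,:,::-1],H,(n,n),flags=cv2.INTER_CUBIC)
G0=np.array([.5522,-.1567])
o[:260,:260]=rect(a,G0+u*(.0867+.068)); 
o[:260,265:525]=rect(s,G0+u*(.0937+.068)); o[:260,530:790]=rect(t,G0+u*(.0937+.068))
o[265:585,:380]=crop(s,220,160,38,32,10); o[265:585,385:765]=crop(t,200,180,38,32,10)
cv2.imwrite("pics/dial.png",o)
```

```text
t13.43 pos [ 0.5437 -0.0671  0.0801] yaw 95.16 tilt 0.03,-0.07 | d xyz [-0.2  1.4  0.1] az -0.04 | F [-2.  -4.1  9. ] w 0.381 g 41.5
```

View pics/dial.png

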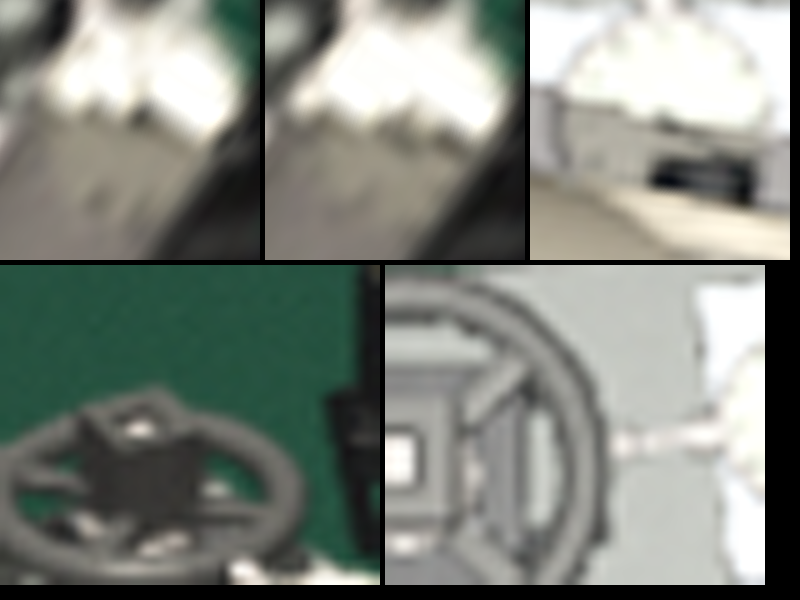

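The top crop shows the plunger tip bearing on the rim at (612,440). From the travel I estimate about 6.5 mm of plunger. The carriage started in a notch and has moved 93.2 mm, so the next notch is at about 96 mm, or roughly 9 mm of plunger. I'll go there and release gently.

>>> {"fn": "apply_moves", "kwargs": {
  "rows": [
    {"x": 0, "y": 1, "z": 0, "ax": 0, "ay": 0, "az": 0, "gripper": 1},
    {"x": 0, "y": 1, "z": 0, "ax": 0, "ay": 0, "az": 0, "gripper": 1},
    {"x": 0, "y": 0.8, "z": 0, "ax": 0, "ay": 0, "az": 0, "gripper": 1},
    {"x": 0, "y": 0, "z": 0, "ax": 0, "ay": 0, "az": 0, "gripper": 1},
    {"x": 0, "y": 0, "z": 0, "ax": 0, "ay": 0, "az": 0, "gripper": 1}
  ]
}}

```text
clock: 13.95
position: [0.5435, -0.0644, 0.0802]
ee_rot: [-0.045, 0.999, -0.001, 0.0]
ft_force: [-1.8, -5.4, 7.6]
grip_width: 0.379
grasp_force: 41.8
```

>>> {"fn": "apply_moves", "kwargs": {
  "rows": [
    {"x": 0, "y": 0, "z": 0, "ax": 0, "ay": 0, "az": 0, "gripper": 0.6},
    {"x": 0, "y": 0, "z": 0, "ax": 0, "ay": 0, "az": 0, "gripper": 0.57},
    {"x": 0, "y": 0, "z": 0, "ax": 0, "ay": 0, "az": 0, "gripper": 0.54},
    {"x": 0, "y": 0, "z": 0, "ax": 0, "ay": 0, "az": 0, "gripper": 0.54},
    {"x": 0, "y": 0, "z": 0, "ax": 0, "ay": 0, "az": 0, "gripper": 0.54}
  ]
}}

```text
clock: 14.37
position: [0.5433, -0.0628, 0.0794]
ee_rot: [-0.046, 0.999, -0.0, -0.0]
ft_force: [0.2, -0.6, 2.1]
grip_width: 0.456
grasp_force: 5.7
```

>>> {"fn": "apply_moves", "kwargs": {
  "rows": [
    {"x": 0, "y": 0, "z": 0, "ax": 0, "ay": 0, "az": 0, "gripper": 0.5},
    {"x": 0, "y": 0, "z": 0, "ax": 0, "ay": 0, "az": 0, "gripper": 0.48},
    {"x": 0, "y": 0, "z": 0, "ax": 0, "ay": 0, "az": 0, "gripper": 0.46},
    {"x": 0, "y": 0, "z": 0, "ax": 0, "ay": 0, "az": 0, "gripper": 0.46},
    {"x": 0, "y": 0, "z": 0, "ax": 0, "ay": 0, "az": 0, "gripper": 0.46}
  ]
}}

```text
clock: 14.78
position: [0.5431, -0.0622, 0.0793]
ee_rot: [-0.046, 0.999, 0.0, -0.0]
ft_force: [-0.6, 2.1, -2.0]
grip_width: 0.539
grasp_force: 1.4
```

Run:
```python
from h import *
go(.5434,-.0643,.080,95.2)
```

```text
t14.78 pos [ 0.5431 -0.0622  0.0793] yaw 95.27 tilt -0.04,0.03 | d xyz [-0.1 -2.1 -0.7] az 0.07 | F [-0.6  2.1 -2. ] w 0.539 g 1.4
```

>>> {"fn": "apply_moves", "kwargs": {
  "rows": [
    {"x": 0, "y": 1.5, "z": 0, "ax": 0, "ay": 0, "az": 0, "gripper": 0.46},
    {"x": 0, "y": 1.5, "z": 0, "ax": 0, "ay": 0, "az": 0, "gripper": 0.46},
    {"x": 0, "y": 0, "z": 0, "ax": 0, "ay": 0, "az": 0, "gripper": 0.46},
    {"x": 0, "y": 0, "z": 0, "ax": 0, "ay": 0, "az": 0, "gripper": 0.46}
  ]
}}

```text
clock: 15.12
position: [0.5433, -0.0599, 0.0798]
ee_rot: [-0.046, 0.999, -0.0, 0.0]
ft_force: [-0.1, -0.4, -0.6]
grip_width: 0.538
grasp_force: 0.0
```

>>> {"fn": "apply_moves", "kwargs": {
  "rows": [
    {"x": 0, "y": 1, "z": 0, "ax": 0, "ay": 0, "az": 0, "gripper": 0.46},
    {"x": 0, "y": 0, "z": 0, "ax": 0, "ay": 0, "az": 0, "gripper": 0.46},
    {"x": 0, "y": 0, "z": 0, "ax": 0, "ay": 0, "az": 0, "gripper": 0.46}
  ]
}}

```text
clock: 15.37
position: [0.5431, -0.0589, 0.0797]
ee_rot: [-0.046, 0.999, -0.0, 0.0]
ft_force: [-0.1, -0.7, 0.5]
grip_width: 0.538
grasp_force: 0.4
```

>>> {"fn": "apply_moves", "kwargs": {
  "rows": [
    {"x": 0, "y": 1, "z": 0, "ax": 0, "ay": 0, "az": 0, "gripper": 0.46},
    {"x": 0, "y": 0, "z": 0, "ax": 0, "ay": 0, "az": 0, "gripper": 0.46},
    {"x": 0, "y": 0, "z": 0, "ax": 0, "ay": 0, "az": 0, "gripper": 0.46}
  ]
}}

```text
clock: 15.62
position: [0.5431, -0.0586, 0.0797]
ee_rot: [-0.045, 0.999, -0.0, 0.0]
ft_force: [0.7, -5.3, -0.5]
grip_width: 0.538
grasp_force: 2.7
```

Both contacts are 43.4 mm apart, so the trigger is fully out and in its notch. Backing off and leaving.

>>> {"fn": "apply_moves", "kwargs": {
  "rows": [
    {"x": 0, "y": -2.5, "z": 0, "ax": 0, "ay": 0, "az": 0, "gripper": 0.3},
    {"x": 0, "y": 0, "z": 0, "ax": 0, "ay": 0, "az": 0, "gripper": 0.2},
    {"x": 0, "y": 0, "z": 0, "ax": 0, "ay": 0, "az": 0, "gripper": 0.2},
    {"x": 0, "y": 0, "z": -8, "ax": 0, "ay": 0, "az": 0, "gripper": 0.2},
    {"x": 0, "y": 0, "z": -25, "ax": 0, "ay": 0, "az": 0, "gripper": 0.2}
  ]
}}

```text
clock: 16.03
position: [0.541, -0.0596, 0.1103]
ee_rot: [-0.046, 0.999, 0.0, -0.003]
ft_force: [0.2, -1.1, 0.3]
grip_width: 0.801
grasp_force: 0.0
```

>>> {"fn": "apply_moves", "kwargs": {
  "rows": [
    {"x": 0, "y": 0, "z": -35, "ax": 0, "ay": 0, "az": 0, "gripper": 0.2},
    {"x": 0, "y": 0, "z": -40, "ax": 0, "ay": 0, "az": 0, "gripper": 0.2},
    {"x": 0, "y": -40, "z": -20, "ax": 0, "ay": 0, "az": 0, "gripper": 0.2},
    {"x": 0, "y": -40, "z": 0, "ax": 0, "ay": 0, "az": 0, "gripper": 0.2},
    {"x": 0, "y": -40, "z": 0, "ax": 0, "ay": 0, "az": 0, "gripper": 0.2}
  ]
}}

```text
clock: 16.45
position: [0.5549, -0.1776, 0.209]
ee_rot: [-0.047, 0.999, -0.0, 0.002]
ft_force: [1.3, 0.2, -0.6]
grip_width: 0.8
grasp_force: 0.0
```

>>> {"fn": "apply_moves", "kwargs": {
  "rows": [
    {"x": 0, "y": -40, "z": 0, "ax": 0, "ay": 0, "az": 0, "gripper": 0.2},
    {"x": 0, "y": -40, "z": 0, "ax": 0, "ay": 0, "az": 0, "gripper": 0.2},
    {"x": 0, "y": 0, "z": 0, "ax": 0, "ay": 0, "az": 0, "gripper": 0.2},
    {"x": 0, "y": 0, "z": 0, "ax": 0, "ay": 0, "az": 0, "gripper": 0.2},
    {"x": 0, "y": 0, "z": 0, "ax": 0, "ay": 0, "az": 0, "gripper": 0.2}
  ]
}}

```text
clock: 16.87
position: [0.5613, -0.2561, 0.2064]
ee_rot: [-0.046, 0.999, 0.0, -0.0]
ft_force: [-0.3, 1.5, 1.1]
grip_width: 0.796
grasp_force: 0.0
```

Run:
```python
from h import *
go(.54,-.06,.2,95.2)
t=snap("top"); im=cv2.cvtColor(t["color"],cv2.COLOR_RGB2GRAY).astype(float)
u=np.array([-.0906,.9959]);v=np.array([.9959,.0906]); G=np.array([.5522,-.1567])+u*.0949
# dial darkness by angle clockwise from +y(bed), at z=.068, several centre guesses
for k in(.06,.064,.068,.072):
    C=G+u*k; row=[]
    for a in range(0,360,20):
        r=np.radians(a); P=[np.r_[C+s*(u*np.cos(r)+v*np.sin(r)),.068] for s in np.linspace(.005,.014,8)]
        q=proj(t,P).astype(np.float32); row.append(int(cv2.remap(im.astype(np.float32),q[:,0],q[:,1],1).mean()))
    print(k,row)
x,y=proj(t,np.r_[G+u*.066,.068])[0].astype(int)
print(x,y); print(im[y-9:y+10,x-10:x+11].astype(int))
```

```text
t16.87 pos [ 0.5613 -0.2561  0.2064] yaw 95.25 tilt -0.00,0.04 | d xyz [  3.2 197.2   6.5] az 0.05 | F [-0.3  1.5  1.1] w 0.796 g 0.0
0.06 [213, 200, 229, 232, 227, 230, 239, 251, 244, 246, 252, 237, 246, 253, 252, 253, 252, 247]
0.064 [216, 206, 220, 237, 237, 228, 221, 244, 251, 251, 253, 247, 253, 252, 253, 252, 250, 240]
0.068 [242, 237, 233, 234, 240, 240, 224, 218, 248, 252, 252, 253, 252, 252, 252, 251, 249, 247]
0.072 [252, 252, 251, 248, 245, 240, 233, 207, 229, 249, 250, 251, 252, 252, 252, 252, 251, 252]
243 195
[[254 254 254 255 253 247 239 207 200 222 222 232 244 240 246 255 254 254
  254 254 254]
 [254 255 243 236 244 244 246 227 226 246 245 239 239 236 233 238 248 254
  254 254 254]
 [255 247 225 222 218 234 254 250 249 254 254 241 240 253 241 228 233 249
  254 254 254]
 [251 231 234 245 223 230 253 253 253 253 253 248 248 253 253 234 213 240
  255 254 254]
 [242 215 239 254 248 248 253 252 252 253 253 253 254 254 238 222 233 240
  251 255 255]
 [237 220 230 248 253 253 253 253 253 253 253 253 244 229 225 239 244 227
  238 243 235]
 [225 242 242 249 254 253 253 253 253
[... 420 characters left out ...]
3 252 253 253 252 252 253 254 253 253 253 253 253 237 214 232
  223 215 231]
 [206 243 249 247 246 252 251 252 252 252 253 253 253 253 254 240 218 213
  230 253 255]
 [193 230 249 248 246 252 252 253 252 252 253 253 253 253 254 251 247 220
  227 255 254]
 [187 218 238 253 253 253 253 253 252 252 253 253 253 243 243 250 228 221
  246 255 254]
 [215 223 211 246 254 237 228 248 253 238 238 254 254 227 225 239 207 235
  255 254 254]
 [228 251 220 211 238 228 221 249 254 219 216 254 254 241 217 189 211 251
  255 254 254]
 [230 255 247 219 208 214 229 248 254 238 235 249 233 212 216 226 242 255
  254 254 254]
 [234 255 255 252 237 223 204 195 205 208 203 195 212 223 242 255 255 254
  254 254 254]]
```

The needle has turned about 145° clockwise, so the plunger is in about 7.8 mm. The arm is clear, so I'm handing in.

```bash
python3 -c "
from workcell import *
print(hand_in())"
```

```text
the job is handed in; nothing more can be done
None
```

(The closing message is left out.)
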